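# Put the stray nutmeg back in the turning-lid spice box

## Robot

A 7-joint arm with a two-finger parallel gripper is mounted at the origin on a cart in front of the work surface, level with it; the furniture and walls round the work are solid. World frame = base frame: x ahead of the robot, y to its left, z up, the work surface at z = 0. Lengths are in m, angles in rad, forces in N, time in s.
With the tool pointing down it reaches from about 0.4 to 0.875 m from the base axis. Payload 19.3 kg.
Tool frame: the origin (TCP) lies midway between the tips of the shut fingers; the grasp point (between the pads) lies 19 mm behind it (bot.pinch_z is the distance from the TCP to the grasp point, in m); z points along the fingers, y is the line along which they close (so a half turn about z gives the same grasp; the last joint's range is limited). The gripper opens to 85 mm and grips with 20 to 120 N. Pads are 22 mm wide; open, the fingers measure 114 mm over their backs; the gripper's body (76 mm by 85 mm) begins 54 mm behind the grasp point. The pads swing forward as they close: fully open they stand 13 mm farther back than shut.
Start: joints at [-1.327, 0.521, -0.036, 1.599, 0.021, 1.021, -0.113], TCP at [0.193, 0.594, 0.231] pointing down, gripper open.
Joint ranges: [-2.91, 2.91], [-0.3, 2.13], [-1.5, 1.42], [0.17, 2.43], [-1.26, 4.41], [0.16, 1.93], [-2.52, 2.52]. Speed limits (rad/s): [1.89, 1.89, 2.39, 2.39, 3.01, 3.01, 3.01].

## Interface

Orientations are given as [roll, pitch, yaw] about the fixed x, y, z axes, in that order (R = Rz(yaw) Ry(pitch) Rx(roll)).
In Python, from workcell import observe, viewer, bot gives the robot as it stands. The module is installed in compiled form; this text tells all that it offers.
- The arm moves only by the tool play_rows, never from a script. Its argument "motion" is a list of rows, each a list of 7 numbers: the shift along the tool's x, y, z in cm, then the turn, a rotation vector about the tool's x, y, z in rad, then the opening, from -1 (shut) to 1 (fully open), so that 0 is half open. A call has exactly 5 rows; each row is the pose to reach, as a shift and turn from the pose commanded when the call began, along the tool's axes at that moment; what a row does not reach only later rows make up. A row lasts 1/10 s, in which the tool goes at most 50 mm and 8.59 degrees, less where a joint would pass 70% of its speed; a pose out of reach is approached as far as the arm can. A call with a gripper value outside its range is refused whole. The fingers move at their own pace and stop on an object; "squeeze" is the grip in N (left out, the last holds). Time passes only in rows, so rows that repeat a pose let the fingers close, or fill a call up. It gives the time, the measured TCP pose, the force, the opening and the grip force at its end, in the units of the state.
- observe(): the state, without advancing time (a new reading comes with each control period).
- viewer.grab_frame(name): name is "side" or "top"; returns (picture, depth): 420x560x3 uint8, red, green, blue; 420x560 float32, m along the optical axis (not along the pixel's ray), 0 where there is no reading.
- viewer.camera_info(name): a dict with "fx", "fy", "cx", "cy" (pixels), "R" (3x3) and "t" (3): a world point X has camera coordinates R X + t. Camera axes: x right, y down, z forward; pixel columns grow to the right and rows downward; lengths in m; the calibration is good to about 2 mm. A picture is of the moment at which its call begins. camera_info takes no time and is no camera call.
- bot.job_done(): hands the job in; it is judged then, once.
The state is a dict: "clock": time; "qpos": joint angles; "qd": joint speeds; "joint_efforts": joint torques, N m; "position": TCP position; "tool_rot": TCP orientation; "force": force on the tool from outside, world axes, zero at the start; "moment": the same for the moment, N m; "grip_width": finger opening in m; "finger_force": force on a finger pad.
Only numpy, scipy, OpenCV 4.12 (cv2) and the standard library are available. Lean on these libraries where they do the work, as an engineer would, in place of code of your own. Each camera call takes 0.05 s, during which the arm holds its last target. There are 200 camera calls.

## Task

Put the loose nutmeg back with the other nutmegs in the round spice box: turn the lid by its black lug until its opening is squarely over the nutmeg compartment, and let the nutmeg drop in through it. Then shut the box by turning the lid until the opening is squarely over the dark blank sector, and leave everything else standing where it is.

Things in the scene. Friction and masses are not known exactly. Their poses are not given: they have to be found in the camera images.
- box_centre (a point): Centre of the round steel spice box at its lid's top face (z = 0.068). 200 mm dia, on rubber feet, cannot shift. White inside; six equal 60-degree sectors: five compartments of whole spices (nutmegs, cinnamon sticks, star anise, green cardamom, red chillies; which is where varies) and one blank one, closed by a dark grey plate. Compartments reach 14 to 96 mm from the axis, floor z = 0.006; wall and 2 mm dividers up to z = 0.063.
- opening (a point): Middle of the lid's one opening, 62 mm from the box axis, z = 0.068 (lid's top face). A 44-degree sector edged in black, 30 to 89 mm from the axis, 48 mm wide at this point; it goes right through the 4 mm lid.
- lid (a joint): Angle of the lid about the box's vertical axis, rad, growing anticlockwise from above; 0 = opening over the blank sector (shut). The lid is a clear disc 205 mm dia, 4 mm thick, top face z = 0.068, steel rim. It turns either way (stops at +-6.9 rad), with light friction (0.05 N m), and stays where it is left.
- lug (a point): Centre of the black thumb lug on top of the lid, right opposite the opening, 68 mm from the axis. An upright fin 32 mm long radially, 10 mm thick along the direction of turning, 19 mm high (z = 0.068 to 0.087): push on either broad side to turn the lid.
- nutmeg_place (a point): Middle of the nutmeg compartment's floor (62 mm from the box axis, z = 0.006), where three brown nutmegs lie, up to 23 mm above the floor. The opening is squarely over the compartment when it stands right above this point.
- blank (a point): Middle of the blank sector of the box (62 mm from the box axis, z = 0.063, dark grey plate). The box is shut when the opening stands right above this point.
- nutmeg_centre (a point): Centre of the loose nutmeg: a brown ovoid 31 mm long (along its x, level at the start) and 25 mm thick, 14 g, on the worktop, centre at z = 0.0125. A flat tin and a timer stand off its two ends, about 80 mm away centre to centre, so it is best taken across its thickness, the fingers closing along its y.
- flat_tin: low round food tin, 86 dia x 40 high mm; stands within 0.1 m of the loose nutmeg, to be left standing where it is. Origin: centre of its underside.
- timer: red and cream wind-up kitchen timer, 63 dia x 54 high mm; stands within 0.1 m of the loose nutmeg, to be left standing where it is. Origin: centre of its underside.
- mill: dark wooden pepper mill, 58 dia x 160 high mm; stands near the left end of the free worktop, to be left standing where it is. Origin: centre of its underside.
- carton: blue-green card box, 55 x 118 x 182 high (118 along its own y) mm; stands near the right end of the free worktop, to be left standing where it is. Origin: centre of its underside.
- jar_yellow: spice jar with mustard-yellow cap and brown label, 45 dia x 100 high mm; stands in the middle, at the front edge or towards the back, to be left standing where it is. Origin: centre of its underside.
- jar_white: spice jar with white cap and green label, 43 dia x 100 high mm; stands in the middle, at the front edge or towards the back, to be left standing where it is. Origin: centre of its underside.

How it is judged:
On the way, in this order (a step that is already met when the one before it is completed fails the run):
1. the lid's opening stands squarely over the nutmeg compartment (horizontal distance between opening and nutmeg_place below 0.01 m), for 0.2 s.
2. the nutmeg lies in the nutmeg compartment, below the lid (horizontal distance between nutmeg_centre and nutmeg_place below 0.042 m and height (world z) of nutmeg_centre below 0.052 m), for 0.2 s.
At the end, for the whole second after the job is handed in: the nutmeg lies at rest in the nutmeg compartment below the lid, the lid is still, and its opening is over the blank sector (its middle within 10 mm of the sector's middle) (all of step 2 and horizontal distance between opening and blank below 0.01 m and linear speed of nutmeg below 0.02 m/s and velocity of joint lid between -0.05 and 0.05 rad/s); the robot touches nothing.
It fails at once if a bystander (tin, timer, mill, carton or either spice jar) is shifted more than 25 mm or tipped over (distance of any of flat_tin, timer, mill, carton, jar_yellow, jar_white from where it was at the start of the episode above 0.025 m or angle between any of flat_tin, timer, mill, carton, jar_yellow, jar_white's own z axis and vertical above 0.5 rad).
It also fails if it takes over 64 s, if anything falls off the work surface, if the arm or the gripper's body presses on something with over 40 N, if the wrist force passes 120 N, or if a joint passes its speed limit or range.

## Working session

There is one attempt and no reset: what is moved stays moved. The work goes in short steps, Python scripts to look and compute and a tool call to move; the robot and the scene stay as the last step left them, time stands still between calls to the robot, and variables do not carry over. Pictures are saved under pics/ and viewed, at most 10 in all, crops included, and the job is handed in when it is done.

Besides the shell and the picture viewer there is one more tool, called as name(argument=value, ...), one argument or row to a line, values as JSON. play_rows: Moves the arm, as the interface text tells. Its arguments: {"type":"object","properties":{"motion":{"type":"array"},"squeeze":{"type":"number"}},"required":["motion"]}

```bash
mkdir -p pics; cat > h.py <<'E'
import numpy as np, cv2
from workcell import observe, viewer, bot
def snap(name, fn=None):
    im,d=viewer.grab_frame(name)
    if fn: cv2.imwrite('pics/'+fn, im[:,:,::-1])
    np.savez('last_%s.npz'%name, im=im,d=d)
    return im,d
def load(name):
    f=np.load('last_%s.npz'%name); return f['im'],f['d']
def ray(name,u,v):
    c=viewer.camera_info(name); R=np.array(c['R']);t=np.array(c['t'])
    r=np.array([(u-c['cx'])/c['fx'],(v-c['cy'])/c['fy'],1]); return -R.T@t, R.T@r
def atz(name,u,v,z):
    o,r=ray(name,u,v); return o+r*(z-o[2])/r[2]
def dep(name,u,v,d):
    o,r=ray(name,u,v); return o+r*d[int(v),int(u)]
E
python3 - <<'E'
from h import *
snap('top','top0.png');snap('side','side0.png')
for n in('top','side'):print(viewer.camera_info(n))
print(observe())
E
```

```text
{'fx': 453.93683116488035, 'fy': 453.93683116488035, 'cx': 283.71271192441543, 'cy': 207.8045070821361, 'R': array([[-0.00174188, -0.99992643, -0.01200414],
       [-0.99186491,  0.00325552, -0.12725328],
       [ 0.127283  ,  0.01168482, -0.99179761]]), 't': array([0.01724482, 0.56925007, 1.33517928])}
{'fx': 447.61793542998737, 'fy': 447.61793542998737, 'cx': 279.718205385816, 'cy': 205.3918866739368, 'R': array([[-0.98865844, -0.14826223,  0.02393309],
       [-0.08445903,  0.41712358, -0.9049169 ],
       [ 0.12418193, -0.8966751 , -0.42491484]]), 't': array([0.55302868, 0.13043669, 1.14555941])}
{'clock': 0.1, 'qpos': array([-1.32720985,  0.52194782, -0.0363064 ,  1.59994061,  0.02120599,
        1.02109512, -0.11278593]), 'qd': array([ 1.27471769e-03, -2.44848306e-03, -5.22899828e-05, -8.05736540e-04,
        8.22774193e-04,  1.52452931e-03,  7.16690675e-04]), 'joint_efforts': array([ 2.45535914e-03, -9.28487349e+01,  1.98313482e+00, -3.70532262e+01,
        1.80569594e-02,  5.42469352e-03, -1.63348614e-05]), 'position': array([0.19286779, 0.59418625, 0.23079135]), 'tool_rot': array([-3.14059046e+00,  8.54782265e-05,  2.82779402e+00]), 'force': array([ 0.42803843, -0.06751508,  0.78644087]), 'moment': array([-0.00824952,  0.01543379, -0.03980978]), 'finger_force': 0.0, 'grip_width': 0.08555041516371842}
```

View pics/top0.png

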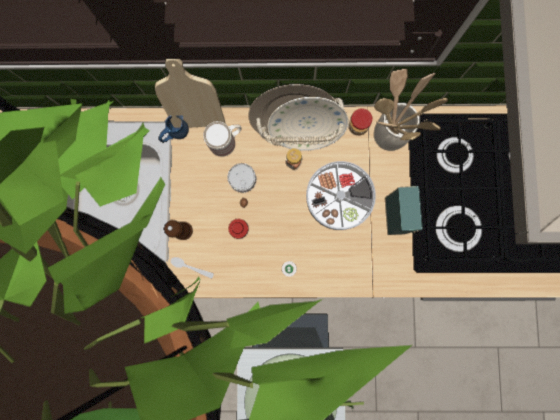

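View pics/side0.png

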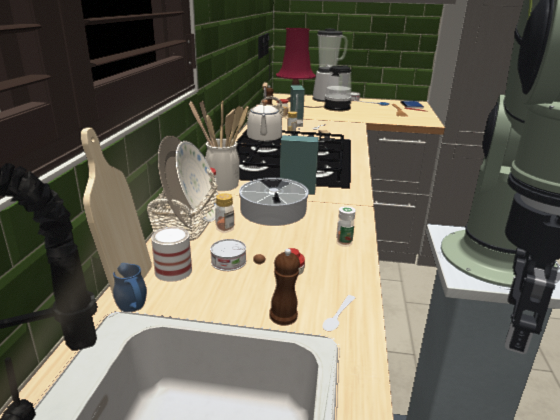

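The top view shows the box at about (340,196), the loose nutmeg at (244,202) between tin (241,178) and timer (238,229). The nutmeg compartment is towards (330,216), the blank one at (362,188). Next I'll enlarge that area.

```bash
python3 - <<'E'
from h import *
im,d=load('top')
a=cv2.resize(im[155:237,300:380],None,fx=7,fy=7,interpolation=cv2.INTER_CUBIC)
cv2.imwrite('pics/box0.png',a[:,:,::-1])
b=cv2.resize(im[155:250,215:275],None,fx=6,fy=6,interpolation=cv2.INTER_CUBIC)
cv2.imwrite('pics/nut0.png',b[:,:,::-1])
for n,(u,v),z in [('nut',(244,202.5),.0125),('tin',(241.5,178),.04),('timer',(238,229),.05),('box',(340.5,196),.068),('jy',(294,157),.1),('jw',(289,269),.1),('mill',(174,229),.16),('carton',(405,211),.182)]:
  print(n,atz('top',u,v,z).round(3),dep('top',u,v,d).round(3))
E
```

```text
nut [0.589 0.139 0.012] [0.587 0.137 0.026]
tin [0.661 0.144 0.04 ] [0.661 0.144 0.038]
timer [0.504 0.152 0.05 ] [0.504 0.151 0.055]
box [ 0.6   -0.153  0.068] [ 0.6   -0.152  0.068]
jy [ 0.711 -0.015  0.1  ] [ 0.711 -0.015  0.099]
jw [0.386 0.    0.1  ] [0.386 0.    0.099]
mill [0.496 0.315 0.16 ] [0.497 0.318 0.147]
carton [ 0.541 -0.312  0.182] [ 0.541 -0.312  0.182]
```

View pics/box0.png

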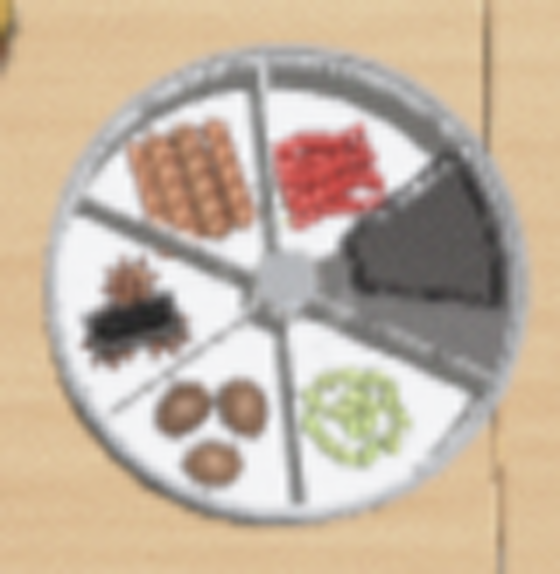

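View pics/nut0.png

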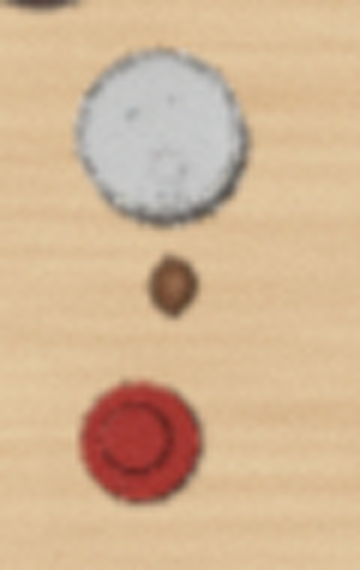

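The crops show the box axis at crop (287,283), the lug at (130,320), opposite the opening at (430,240). Dividers end near (260,60), (80,207), (115,410), (297,500), (490,385) and (450,155), and the nutmegs lie around (212,430). The nutmeg is at crop (173,286), long axis roughly between the tin and timer.

```bash
python3 - <<'E'
from h import *
def P(u,v,z): return atz('top',300+(u+.5)/7-.5,155+(v+.5)/7-.5,z)
# lid rim extents: crop 47..524, 47..522
c=P(285.5,284,.066); print('centre',c.round(4),P(287,280,.068).round(4))
print('diam',np.linalg.norm(P(47,283,.066)-P(524,283,.066)),np.linalg.norm(P(286,47,.066)-P(286,522,.066)))
ang=lambda p:np.degrees(np.arctan2(p[1]-c[1],p[0]-c[0]))
divs=[(260,60),(80,207),(115,410),(297,500),(490,385),(450,155)]
A=np.array([ang(P(*q,.063)) for q in divs]); print(A.round(1)); 
off=np.mod(A,60);print(off)
l=P(130,320,.087);print('lug',l,ang(l),np.linalg.norm((l-c)[:2]))
for q in[(350,245),(445,155),(500,300),(360,290)]:
  p=P(*q,.068);print('op',ang(p).round(1),np.linalg.norm((p-c)[:2]).round(3))
N=lambda u,v,z:atz('top',215+(u+.5)/6-.5,155+(v+.5)/6-.5,z)
print('nut',N(173,286,.0125),'ends',N(171,255,.0125),N(173,318,.0125))
print('tin',N(161,136,.04),'timer',N(141,442,.05))
o=observe();print(o['position'],o['tool_rot'])
im,d=load('top')
# depth check of lug + brown blob of nutmeg
h=cv2.cvtColor(im,cv2.COLOR_RGB2HSV).astype(int)
sub=im[190:215,232:257].astype(int); m=sub[:,:,0]<140
ys,xs=np.nonzero(m);print(len(xs),xs.mean()+232,ys.mean()+190,atz('top',xs.mean()+232,ys.mean()+190,.0125))
w=np.array([atz('top',x+232,y+190,.0125)[:2] for x,y in zip(xs,ys)]);e,v=np.linalg.eigh(np.cov(w.T));print(np.sqrt(e)*4,np.degrees(np.arctan2(v[1,1],v[0,1])))
E
```

```text
centre [ 0.6028 -0.1524  0.066 ] [ 0.6042 -0.1528  0.068 ]
diam 0.20157196075080464 0.2034132931899939
[   5.2   68.6  126.2 -177.8 -116.6  -51.9]
[5.18487642 8.55461681 6.22167242 2.22597148 3.38822771 8.05586462]
lug [ 0.58455937 -0.08511789  0.087     ] 105.14076450937712 0.06970371431563982
op -59.2 0.032
op -51.3 0.088
op -94.7 0.09
op -95.5 0.031
nut [0.59004122 0.14031324 0.0125    ] ends [0.60615417 0.14149776 0.0125    ] [0.57346171 0.14015462 0.0125    ]
tin [0.66301813 0.14435103 0.04      ] timer [0.50661487 0.15165972 0.05      ]
[0.19286779 0.59418625 0.23079135] [-3.14059046e+00  8.54782265e-05  2.82779402e+00]
74 243.25675675675674 199.06756756756758 [0.59995996 0.14090215 0.0125    ]
[0.03235438 0.07169472] -176.08076738876352
```

play_rows(
  motion=[
    [-2.92,-2.64,0,0,0,0,0],
    [-5.84,-5.28,0,0,0,0,0],
    [-8.76,-7.92,0,0,0,0,0],
    [-11.68,-10.56,0,0,0,0,0],
    [-14.6,-13.2,0,0,0,0,0],
  ],
)

```text
clock: 0.6
position: [0.2916, 0.4222, 0.2311]
tool_rot: [-3.141, -0.0, 2.828]
force: [0.7, 0.8, -0.6]
grip_width: 0.0426
finger_force: 0.0
```

play_rows(
  motion=[
    [-2.92,-2.64,0,0,0,0,0],
    [-5.84,-5.28,0,0,0,0,0],
    [-8.76,-7.92,0,0,0,0,0],
    [-11.68,-10.56,0,0,0,0,0],
    [-14.6,-13.2,0,0,0,0,0],
  ],
)

```text
clock: 1.1
position: [0.3897, 0.2517, 0.2313]
tool_rot: [-3.142, -0.0, 2.828]
force: [0.9, 0.0, 0.4]
grip_width: 0.0426
finger_force: 0.0
```

play_rows(
  motion=[
    [-2.92,-2.64,0,0,0,0,0],
    [-5.84,-5.28,0,0,0,0,0],
    [-8.76,-7.92,0,0,0,0,0],
    [-11.68,-10.56,0,0,0,0,0],
    [-14.6,-13.2,0,0,0,0,0],
  ],
)

```text
clock: 1.6
position: [0.4878, 0.0811, 0.2312]
tool_rot: [-3.142, -0.0, 2.828]
force: [-0.4, 1.5, -0.4]
grip_width: 0.0428
finger_force: 0.0
```

play_rows(
  motion=[
    [-2.92,-2.64,0,0,0,0,0],
    [-5.84,-5.28,0,0,0,0,0],
    [-8.76,-7.92,0,0,0,0,0],
    [-11.68,-10.56,0,0,0,0,0],
    [-14.6,-13.2,0,0,0,0,0],
  ],
)

```text
clock: 2.1
position: [0.5859, -0.0895, 0.2311]
tool_rot: [-3.142, -0.0, 2.828]
force: [0.8, 0.3, 0.9]
grip_width: 0.0428
finger_force: 0.0
```

play_rows(
  motion=[
    [0,0,0,0,0,0.1,0],
    [0,0,0,0,0,0.2,0],
    [0,0,0,0,0,0.3,0],
    [0,0,0,0,0,0.4,0],
    [0,0,0,0,0,0.5,0],
  ],
)

```text
clock: 2.6
position: [0.5853, -0.088, 0.231]
tool_rot: [-3.141, -0.0, 2.324]
force: [0.2, 0.9, -0.0]
grip_width: 0.0424
finger_force: 0.0
```

play_rows(
  motion=[
    [0,0,1,0,0,0.1,0],
    [0,0,2,0,0,0.2,0],
    [0,0,4,0,0,0.3,0],
    [0,0,6,0,0,0.4,0],
    [0,0,7,0,0,0.495,0],
  ],
)

```text
clock: 3.1
position: [0.5846, -0.0878, 0.1596]
tool_rot: [-3.14, -0.0, 1.829]
force: [-0.1, 0.4, 0.3]
grip_width: 0.0429
finger_force: 0.0
```

play_rows(
  motion=[
    [0,0,2.5,0,0,0,0],
    [0,0,5,0,0,0,0],
    [0,0,7,0,0,0,0],
    [0,0,8.4,0,0,0,0],
    [0,0,8.7,0,0,0,0],
  ],
)

```text
clock: 3.6
position: [0.5846, -0.088, 0.0729]
tool_rot: [-3.139, -0.001, 1.833]
force: [0.3, -0.5, 0.5]
grip_width: 0.0429
finger_force: 0.0
```

play_rows(
  motion=[
    [0,0,0,0,0,0,-1],
    [0,0,0,0,0,0,-1],
    [0,0,0,0,0,0,-1],
    [0,0,0,0,0,0,-1],
    [0,0,0,0,0,0,-1],
  ],
  squeeze=20,
)

```text
clock: 4.1
position: [0.5861, -0.0881, 0.0752]
tool_rot: [3.14, 0.0, 1.833]
force: [0.1, 0.5, 7.3]
grip_width: 0.0093
finger_force: 23.7
```

```bash
cat >> h.py <<'E'
C=np.array([.603,-.1525])
def arc(th,yaw,z=None,r=.068,n=None):
    "rows along the arc from commanded pose (c+r@yaw) by th rad"
    o=observe();p=o['position'];print('pose',p.round(4),o['tool_rot'].round(3),o['grip_width'],o['force'].round(1))
    n=int(np.ceil(abs(th)/.1/5)*5)
    for k in range(0,n,5):
        y0=yaw+th*k/n; 
        for j in range(1,6):
            y=yaw+th*(k+j)/n
            d=r*np.array([np.cos(y)-np.cos(y0),np.sin(y)-np.sin(y0)])*100
            print([round(d@[np.cos(y0),np.sin(y0)],2),round(d@[np.sin(y0),-np.cos(y0)],2),0,0,0,round(-(y-y0),3),-1])
        print()
E
python3 - <<'E'
from h import *
o=observe();p=o['position'][:2]-C;print(np.linalg.norm(p),np.degrees(np.arctan2(p[1],p[0])))
arc(np.radians(-24.4)-1.829,1.829)
E
```

```text
0.0665994124318151 104.69990054152093
pose [ 0.5861 -0.0881  0.0752] [3.14  0.    1.833] 0.009348286282985827 [0.1 0.5 7.3]
[np.float64(-0.03), np.float64(0.61), 0, 0, 0, np.float64(0.09), -1]
[np.float64(-0.11), np.float64(1.22), 0, 0, 0, np.float64(0.18), -1]
[np.float64(-0.25), np.float64(1.82), 0, 0, 0, np.float64(0.271), -1]
[np.float64(-0.44), np.float64(2.4), 0, 0, 0, np.float64(0.361), -1]
[np.float64(-0.68), np.float64(2.96), 0, 0, 0, np.float64(0.451), -1]

[np.float64(-0.03), np.float64(0.61), 0, 0, 0, np.float64(0.09), -1]
[np.float64(-0.11), np.float64(1.22), 0, 0, 0, np.float64(0.18), -1]
[np.float64(-0.25), np.float64(1.82), 0, 0, 0, np.float64(0.271), -1]
[np.float64(-0.44), np.float64(2.4), 0, 0, 0, np.float64(0.361), -1]
[np.float64(-0.68), np.float64(2.96), 0, 0, 0, np.float64(0.451), -1]

[np.float64(-0.03), np.float64(0.61), 0, 0, 0, np.float64(0.09), -1]
[np.float64(-0.11), np.float64(1.22), 0, 0, 0, np.float64(0.18), -1]
[np.float64(-0.25), np.float64(1.82), 0, 0, 0, np.float64(0.271), -1]
[np.float64(-0.44), np.float64(2.4), 0, 0, 0, np.float64(0.361), -1]
[np.float64(-0.68), np.float64(2.96), 0, 0, 0, np.float64(0.451), -1]

[np.float64(-0.03), np.float64(0.61), 0, 0, 0, np.float64(0.09), -1]
[np.float64(-0.11), np.float64(1.22), 0, 0, 0, np.float64(0.18), -1]
[np.float64(-0.25), np.float64(1.82), 0, 0, 0, np.float64(0.271), -1]
[np.float64(-0.44), np.float64(2.4), 0, 0, 0, np.float64(0.361), -1]
[np.float64(-0.68), np.float64(2.96), 0, 0, 0, np.float64(0.451), -1]

[np.float64(-0.03), np.float64(0.61), 0, 0, 0, np.float64(0.09), -1]
[np.float64(-0.11), np.float64(1.22), 0, 0, 0, np.float64(0.18), -1]
[np.float64(-0.25), np.float64(1.82), 0, 0, 0, np.float64(0.271), -1]
[np.float64(-0.44), np.float64(2.4), 0, 0, 0, np.float64(0.361), -1]
[np.float64(-0.68), np.float64(2.96), 0, 0, 0, np.float64(0.451), -1]
```

play_rows(
  motion=[
    [-0.03,0.61,-0.3,0,0,0.09,-1],
    [-0.11,1.22,-0.3,0,0,0.18,-1],
    [-0.25,1.82,-0.3,0,0,0.271,-1],
    [-0.44,2.4,-0.3,0,0,0.361,-1],
    [-0.68,2.96,-0.3,0,0,0.451,-1],
  ],
)

```text
clock: 4.6
position: [0.6153, -0.0866, 0.0769]
tool_rot: [-3.14, 0.0, 1.378]
force: [-2.1, -1.2, -9.5]
grip_width: 0.0091
finger_force: 20.3
```

play_rows(
  motion=[
    [-0.03,0.61,0,0,0,0.09,-1],
    [-0.11,1.22,0,0,0,0.18,-1],
    [-0.25,1.82,0,0,0,0.271,-1],
    [-0.44,2.4,0,0,0,0.361,-1],
    [-0.68,2.96,0,0,0,0.451,-1],
  ],
)

```text
clock: 5.1
position: [0.6428, -0.0987, 0.0769]
tool_rot: [-3.139, 0.001, 0.927]
force: [-4.5, 0.0, -5.0]
grip_width: 0.0091
finger_force: 20.9
```

play_rows(
  motion=[
    [-0.03,0.61,0,0,0,0.09,-1],
    [-0.11,1.22,0,0,0,0.18,-1],
    [-0.25,1.82,0,0,0,0.271,-1],
    [-0.44,2.4,0,0,0,0.361,-1],
    [-0.68,2.96,0,0,0,0.451,-1],
  ],
)

```text
clock: 5.6
position: [0.662, -0.1219, 0.0768]
tool_rot: [-3.139, 0.002, 0.476]
force: [-8.9, 0.9, -1.3]
grip_width: 0.009
finger_force: 22.5
```

play_rows(
  motion=[
    [-0.03,0.61,0,0,0,0.09,-1],
    [-0.11,1.22,0,0,0,0.18,-1],
    [-0.25,1.82,0,0,0,0.271,-1],
    [-0.44,2.4,0,0,0,0.361,-1],
    [-0.68,2.96,0,0,0,0.451,-1],
  ],
)

```text
clock: 6.1
position: [0.6688, -0.1508, 0.0768]
tool_rot: [-3.139, 0.004, 0.025]
force: [-16.5, 7.3, 4.8]
grip_width: 0.009
finger_force: 24.4
```

play_rows(
  motion=[
    [-0.03,0.61,0,0,0,0.09,-1],
    [-0.11,1.22,0,0,0,0.18,-1],
    [-0.25,1.82,0,0,0,0.271,-1],
    [-0.44,2.4,0,0,0,0.361,-1],
    [-0.68,2.96,0,0,0,0.451,-1],
  ],
)

```text
clock: 6.6
position: [0.6625, -0.1794, 0.0767]
tool_rot: [-3.139, 0.007, -0.426]
force: [-20.0, 16.0, 10.6]
grip_width: 0.0094
finger_force: 24.4
```

play_rows(
  motion=[
    [0,0,0,0,0,0,-1],
    [0,0,0,0,0,0,-1],
    [0,0,0,0,0,0,0],
    [0,0,0,0,0,0,0],
    [0,0,0,0,0,0,0],
  ],
)

```text
clock: 7.1
position: [0.6651, -0.1815, 0.0775]
tool_rot: [-3.141, -0.0, -0.422]
force: [-0.3, -0.5, 0.4]
grip_width: 0.0429
finger_force: 0.0
```

play_rows(
  motion=[
    [0,0,-2,0,0,0,0],
    [0,0,-5,0,0,0,0],
    [0,0,-8,0,0,0,0],
    [0,0,-11,0,0,0,0],
    [0,0,-13,0,0,0,0],
  ],
)

```text
clock: 7.6
position: [0.6652, -0.1822, 0.2112]
tool_rot: [-3.142, -0.003, -0.423]
force: [0.2, -0.7, -0.2]
grip_width: 0.0428
finger_force: 0.0
```

play_rows(
  motion=[
    [-2,-2.63,0,0,0,0,0.4],
    [-4,-5.26,0,0,0,0,0.4],
    [-6,-7.89,0,0,0,0,0.4],
    [-8,-10.52,0,0,0,0,0.4],
    [-10.05,-13.15,0,0,0,0,0.4],
  ],
)

```text
clock: 8.1
position: [0.6269, -0.0194, 0.2089]
tool_rot: [-3.141, -0.001, -0.423]
force: [1.5, 0.1, 0.7]
grip_width: 0.0598
finger_force: 0.0
```

play_rows(
  motion=[
    [-2,-2.63,0,0,0,0,0.4],
    [-4,-5.26,0,0,0,0,0.4],
    [-6,-7.89,0,0,0,0,0.4],
    [-8,-10.52,0,0,0,0,0.4],
    [-10.05,-13.15,0,0,0,0,0.4],
  ],
)

```text
clock: 8.6
position: [0.5892, 0.1419, 0.2089]
tool_rot: [-3.14, -0.001, -0.423]
force: [0.7, 1.0, 0.0]
grip_width: 0.0598
finger_force: 0.0
```

play_rows(
  motion=[
    [0,0,1,0,0,-0.09,0.4],
    [0,0,3,0,0,-0.18,0.4],
    [0,0,5,0,0,-0.27,0.4],
    [0,0,7,0,0,-0.36,0.4],
    [0,0,8,0,0,-0.423,0.4],
  ],
)

```text
clock: 9.1
position: [0.5892, 0.1407, 0.1273]
tool_rot: [-3.141, 0.0, 0.004]
force: [0.2, -0.7, 0.5]
grip_width: 0.0596
finger_force: 0.0
```

```bash
python3 - <<'E'
from h import *
im,d=snap('top','top1.png')
a=cv2.resize(im[150:240,200:380],None,fx=4.4,fy=4.4,interpolation=cv2.INTER_CUBIC)
cv2.imwrite('pics/crop1.png',a[:,:,::-1]); print(observe()['position'],observe()['tool_rot'])
E
```

```text
[0.58896465 0.14060711 0.12657204] [-3.14150365e+00  9.34989405e-04  7.34341652e-03]
```

View pics/crop1.png

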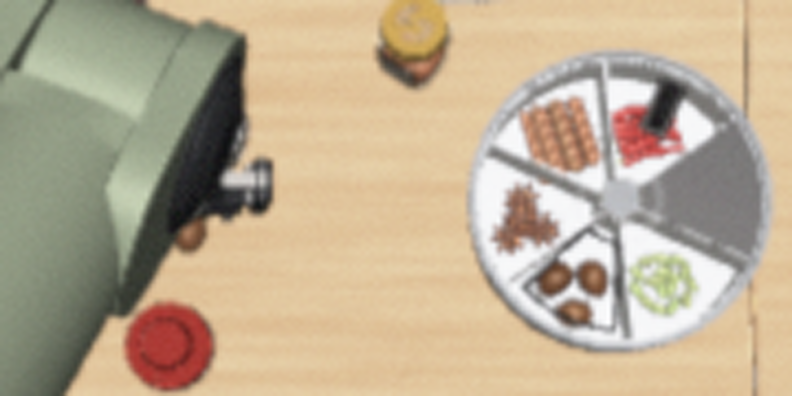

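The opening's black outline sits squarely within the nutmeg compartment (crop (580,280)), and the lug is over the chillies at (660,105). The nutmeg is just visible under the gripper at (190,235). Now I'll grasp.

play_rows(
  motion=[
    [0,0,3,0,0,0,0.4],
    [0,0,6,0,0,0,0.4],
    [0,0,9,0,0,0,0.4],
    [0,0,11,0,0,0,0.4],
    [0,0,12.2,0,0,0,0.4],
  ],
)

```text
clock: 9.65
position: [0.5895, 0.1407, 0.0048]
tool_rot: [3.141, 0.0, 0.0]
force: [0.9, -0.2, 0.4]
grip_width: 0.0597
finger_force: 0.0
```

play_rows(
  motion=[
    [0,0,0,0,0,0,0.4],
    [0,0,0,0,0,0,-0.7],
    [0,0,0,0,0,0,-1],
    [0,0,0,0,0,0,-1],
    [0,0,0,0,0,0,-1],
  ],
  squeeze=20,
)

```text
clock: 10.15
position: [0.5899, 0.141, 0.0061]
tool_rot: [-3.141, -0.001, 0.001]
force: [-0.3, 0.6, 6.7]
grip_width: 0.023
finger_force: 19.6
```

play_rows(
  motion=[
    [0,0,-1,0,0,0,-1],
    [0,0,-3.5,0,0,0,-1],
    [0,0,-7,0,0,0,-1],
    [0,0,-10,0,0,0,-1],
    [0,0,-12,0,0,0,-1],
  ],
)

```text
clock: 10.65
position: [0.5897, 0.1406, 0.1281]
tool_rot: [-3.141, -0.002, 0.0]
force: [0.6, -0.4, -1.0]
grip_width: 0.0231
finger_force: 19.8
```

play_rows(
  motion=[
    [-0.4,2,0,0,0,0,-1],
    [-1,5,0,0,0,0,-1],
    [-1.5,8,0,0,0,0,-1],
    [-2,11,0,0,0,0,-1],
    [-2.2,13.4,0,0,0,0,-1],
  ],
)

```text
clock: 11.15
position: [0.5668, 0.005, 0.1262]
tool_rot: [-3.142, -0.0, -0.0]
force: [0.8, 0.1, -0.9]
grip_width: 0.0231
finger_force: 19.8
```

play_rows(
  motion=[
    [-0.4,3,0,0,0,0,-1],
    [-1,6,0,0,0,0,-1],
    [-1.5,9,0,0,0,0,-1],
    [-2,12,0,0,0,0,-1],
    [-2.2,13.4,0,0,0,0,-1],
  ],
)

```text
clock: 11.65
position: [0.5448, -0.13, 0.1262]
tool_rot: [3.141, -0.001, -0.002]
force: [-0.5, 0.3, -0.5]
grip_width: 0.0228
finger_force: 19.8
```

play_rows(
  motion=[
    [0,0,0,0,0,0.09,-1],
    [0,0,0,0,0,0.18,-1],
    [0,0,0,0,0,0.27,-1],
    [0,0,0,0,0,0.36,-1],
    [0,0,0,0,0,0.424,-1],
  ],
)

```text
clock: 12.15
position: [0.5457, -0.1266, 0.1256]
tool_rot: [-3.141, 0.0, -0.426]
force: [-0.7, 0.4, -0.3]
grip_width: 0.0232
finger_force: 19.8
```

```bash
python3 - <<'E'
from h import *
im,d=snap('top','top2.png'); im2,d=snap('side','side2.png')
a=cv2.resize(im[150:240,260:400],(560,360),interpolation=cv2.INTER_CUBIC)
b=cv2.resize(im2[130:240,220:360],(560,440),interpolation=cv2.INTER_CUBIC)
cv2.imwrite('pics/crop2.png',cv2.resize(np.vstack([a,b]),(420,600))[:,:,::-1])
o=observe();p=o['position'];y=o['tool_rot'][2];print(p,o['tool_rot'],o['grip_width'],o['finger_force'])
g=np.array([.5465,-.1269])-p[:2];print(g@[np.cos(y),np.sin(y)],g@[np.sin(y),-np.cos(y)],p[2]-.073)
E
```

```text
[ 0.54564339 -0.1266884   0.12548744] [ 3.14148398e+00  2.35720371e-04 -4.23823469e-01] 0.022932744200154176 19.827915681526065
0.0008678391311362484 -0.00015940461035305966 0.05248743545594427
```

View pics/crop2.png

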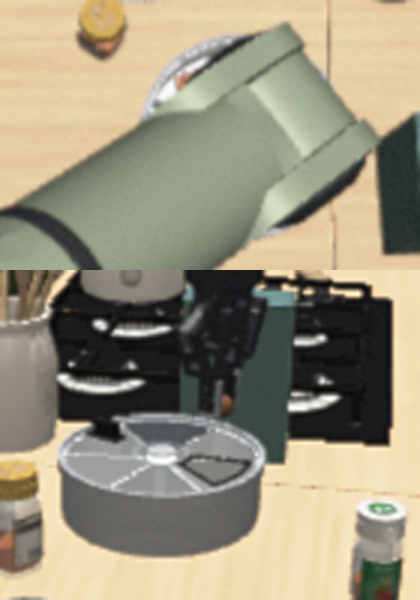

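The nutmeg is in the fingers at (225,403), directly above the black-edged opening at (215,465). I'll lower and release it.

play_rows(
  motion=[
    [0.1,0,1.5,0,0,0,-1],
    [0.1,0,3,0,0,0,-1],
    [0.1,0,4.3,0,0,0,-1],
    [0.1,0,5.2,0,0,0,-1],
    [0.1,0,5.2,0,0,0,-1],
  ],
)

```text
clock: 12.75
position: [0.5458, -0.1276, 0.0719]
tool_rot: [3.141, 0.002, -0.423]
force: [0.1, 0.8, 0.2]
grip_width: 0.0231
finger_force: 19.8
```

play_rows(
  motion=[
    [0,0,0,0,0,0,-1],
    [0,0,0,0,0,0,-0.3],
    [0,0,0,0,0,0,0],
    [0,0,0,0,0,0,0],
    [0,0,0,0,0,0,0],
  ],
)

```text
clock: 13.25
position: [0.5466, -0.1276, 0.0735]
tool_rot: [-3.141, -0.0, -0.423]
force: [0.1, 0.2, -0.1]
grip_width: 0.0426
finger_force: 0.0
```

play_rows(
  motion=[
    [0,0,-2,0,0,0,0],
    [0,0,-5,0,0,0,0],
    [0,0,-8,0,0,0,0],
    [0,0,-10,0,0,0,0],
    [0,0,-12,0,0,0,0],
  ],
)

```text
clock: 13.75
position: [0.5465, -0.1276, 0.1944]
tool_rot: [-3.141, -0.0, -0.423]
force: [-0.1, -0.3, -0.5]
grip_width: 0.0426
finger_force: 0.0
```

play_rows(
  motion=[
    [3,0,0,0,0,0,0],
    [6,0,0,0,0,0,0],
    [9,0,0,0,0,0,0],
    [12,0,0,0,0,0,0],
    [13,0,0,0,0,0,0],
  ],
)

```text
clock: 14.25
position: [0.6666, -0.1822, 0.1929]
tool_rot: [3.141, -0.0, -0.423]
force: [-0.9, 0.6, -0.4]
grip_width: 0.0427
finger_force: 0.0
```

```bash
python3 - <<'E'
from h import *
im,d=snap('top'); im2,d=snap('side')
a=cv2.resize(im[150:240,290:390],(600,540)[:2],interpolation=cv2.INTER_CUBIC)[:,:400]
b=cv2.resize(im2[170:230,230:320],(600,400),interpolation=cv2.INTER_CUBIC)[:,:400] if 0 else cv2.resize(im2[170:230,230:320],(400,267),interpolation=cv2.INTER_CUBIC)
cv2.imwrite('pics/crop3.png',np.hstack([a,cv2.copyMakeBorder(b,0,273,0,0,cv2.BORDER_CONSTANT)])[:,:,::-1])
o=observe();print(o['position'],o['tool_rot']);print(C+.068*np.array([np.cos(-.424),np.sin(-.424)]))
E
```

```text
[ 0.66547614 -0.1819374   0.19288324] [ 3.14081892e+00  2.86249811e-06 -4.23589789e-01]
[ 0.66497864 -0.18047585]
```

View pics/crop3.png

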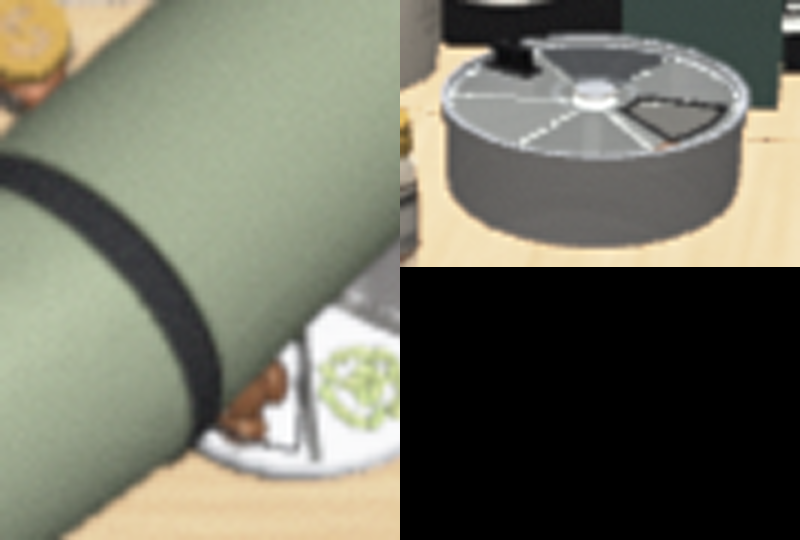

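The box shows the opening still over the nutmegs with nothing left on the lid (side crop (680,118)); extra brown is visible in the compartment. Now I'll grip the lug and turn +120°.

play_rows(
  motion=[
    [0,0,3,0,0,0,0],
    [0,0,6,0,0,0,0],
    [0,0,9,0,0,0,0],
    [0,0,11,0,0,0,0],
    [0,0,11.7,0,0,0,0],
  ],
)

```text
clock: 14.85
position: [0.6641, -0.1805, 0.0746]
tool_rot: [3.141, 0.002, -0.423]
force: [0.2, -0.6, 0.3]
grip_width: 0.0427
finger_force: 0.0
```

play_rows(
  motion=[
    [0,0,0,0,0,0,-1],
    [0,0,0,0,0,0,-1],
    [0,0,0,0,0,0,-1],
    [0,0,0,0,0,0,-1],
    [0,0,0,0,0,0,-1],
  ],
  squeeze=20,
)

```text
clock: 15.35
position: [0.6658, -0.1809, 0.0777]
tool_rot: [-3.141, -0.002, -0.423]
force: [-0.3, 3.8, 8.0]
grip_width: 0.0094
finger_force: 20.7
```

play_rows(
  motion=[
    [-0.02,-0.57,0,0,0,-0.0838,-1],
    [-0.1,-1.13,0,0,0,-0.1676,-1],
    [-0.21,-1.69,0,0,0,-0.2513,-1],
    [-0.38,-2.24,0,0,0,-0.3351,-1],
    [-0.58,-2.77,0,0,0,-0.4189,-1],
  ],
)

```text
clock: 15.85
position: [0.6725, -0.1529, 0.0777]
tool_rot: [-3.141, -0.003, -0.001]
force: [4.0, 2.5, 5.6]
grip_width: 0.0092
finger_force: 21.4
```

play_rows(
  motion=[
    [-0.02,-0.57,0,0,0,-0.0838,-1],
    [-0.1,-1.13,0,0,0,-0.1676,-1],
    [-0.21,-1.69,0,0,0,-0.2513,-1],
    [-0.38,-2.24,0,0,0,-0.3351,-1],
    [-0.58,-2.77,0,0,0,-0.4189,-1],
  ],
)

```text
clock: 16.35
position: [0.6673, -0.1244, 0.0777]
tool_rot: [3.141, -0.004, 0.419]
force: [5.7, 6.4, 3.8]
grip_width: 0.0092
finger_force: 21.0
```

play_rows(
  motion=[
    [-0.02,-0.57,0,0,0,-0.0838,-1],
    [-0.1,-1.13,0,0,0,-0.1676,-1],
    [-0.21,-1.69,0,0,0,-0.2513,-1],
    [-0.38,-2.24,0,0,0,-0.3351,-1],
    [-0.58,-2.77,0,0,0,-0.4189,-1],
  ],
)

```text
clock: 16.85
position: [0.6508, -0.1004, 0.0777]
tool_rot: [3.14, -0.004, 0.838]
force: [5.6, 9.9, 4.8]
grip_width: 0.0097
finger_force: 20.5
```

play_rows(
  motion=[
    [-0.02,-0.57,0,0,0,-0.0838,-1],
    [-0.1,-1.13,0,0,0,-0.1676,-1],
    [-0.21,-1.69,0,0,0,-0.2513,-1],
    [-0.38,-2.24,0,0,0,-0.3351,-1],
    [-0.58,-2.77,0,0,0,-0.4189,-1],
  ],
)

```text
clock: 17.35
position: [0.626, -0.0854, 0.0776]
tool_rot: [3.14, -0.004, 1.258]
force: [3.2, 15.3, 7.9]
grip_width: 0.0093
finger_force: 20.2
```

play_rows(
  motion=[
    [-0.02,-0.57,0,0,0,-0.0838,-1],
    [-0.1,-1.13,0,0,0,-0.1676,-1],
    [-0.21,-1.69,0,0,0,-0.2513,-1],
    [-0.38,-2.24,0,0,0,-0.3351,-1],
    [-0.58,-2.77,0,0,0,-0.4189,-1],
  ],
)

```text
clock: 17.85
position: [0.5969, -0.0819, 0.0776]
tool_rot: [3.14, -0.004, 1.677]
force: [-3.9, 17.5, 14.5]
grip_width: 0.0096
finger_force: 19.6
```

play_rows(
  motion=[
    [0,0,0,0,0,0,-1],
    [0,0,0,0,0,0,-1],
    [0,0,0,0,0,0,0],
    [0,0,0,0,0,0,0],
    [0,0,0,0,0,0,0],
  ],
)

```text
clock: 18.35
position: [0.5965, -0.0857, 0.0766]
tool_rot: [3.141, 0.001, 1.671]
force: [-0.2, -0.3, -0.4]
grip_width: 0.0429
finger_force: 0.0
```

play_rows(
  motion=[
    [0,0,-2,0,0,0,0],
    [0,0,-5,0,0,0,0],
    [0,0,-8,0,0,0,0],
    [0,0,-11,0,0,0,0],
    [0,0,-13,0,0,0,0],
  ],
)

```text
clock: 18.85
position: [0.5968, -0.0858, 0.2085]
tool_rot: [3.14, 0.001, 1.671]
force: [0.2, -0.3, -0.6]
grip_width: 0.0423
finger_force: 0.0
```

play_rows(
  motion=[
    [3,0,0,0,0,0,0],
    [7,0,0,0,0,0,0],
    [11,0,0,0,0,0,0],
    [15,0,0,0,0,0,0],
    [19,0,0,0,0,0,0],
  ],
)

```text
clock: 19.35
position: [0.5771, 0.1051, 0.2065]
tool_rot: [3.141, 0.0, 1.671]
force: [1.1, 0.6, -0.4]
grip_width: 0.0429
finger_force: 0.0
```

```bash
python3 - <<'E'
from h import *
im,d=snap('top','top4.png')
a=cv2.resize(im[145:285,160:440],(800,400),interpolation=cv2.INTER_CUBIC)
cv2.imwrite('pics/crop4.png',a[:,:,::-1])
E
```

```text
(no output)
```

View pics/crop4.png

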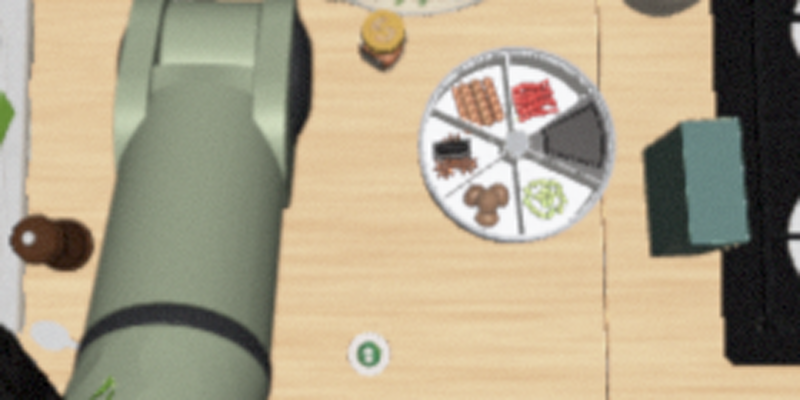

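The opening looks to be over the dark sector at (575,138), with the nutmegs piled at (487,203). I'll check with an enlarged crop.

```bash
python3 - <<'E'
from h import *
im,d=load('top')
a=cv2.resize(im[155:237,300:380],None,fx=7,fy=7,interpolation=cv2.INTER_CUBIC)
cv2.imwrite('pics/box4.png',a[:,:,::-1])
E
```

```text
(no output)
```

View pics/box4.png

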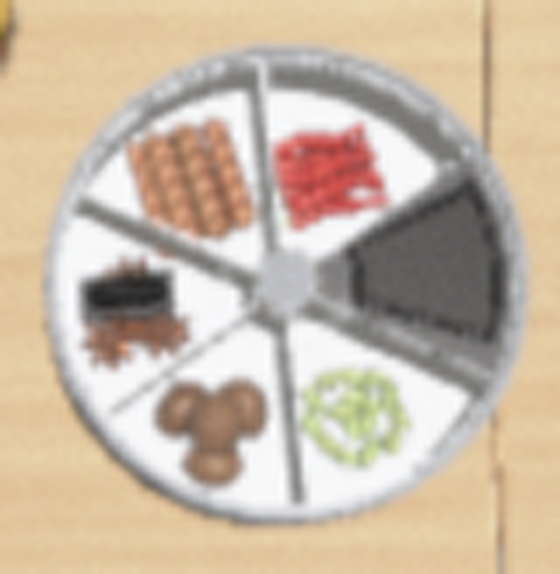

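The opening's corners are at (465,185) and (490,338), inside the dark sector but with a wider gap at its lower edge; the nutmeg rests on top of the other three at (212,420). I'll quantify the angle.

```bash
python3 - <<'E'
from h import *
def P(u,v,z): return atz('top',300+(u+.5)/7-.5,155+(v+.5)/7-.5,z)
for c in (C,np.array([.6012,-.1525])):
  ang=lambda p:np.degrees(np.arctan2(p[1]-c[1],p[0]-c[0]))
  print([ang(P(*q)).round(1) for q in [(465,185,.068),(490,338,.068),(350,245,.068),(355,300,.068),(127,293,.087)]], 'divs',[ang(P(*q,.063)).round(1) for q in [(490,385),(450,165),(80,207),(115,410),(297,500),(260,60)]])
E
```

```text
[np.float64(-61.4), np.float64(-105.6), np.float64(-59.5), np.float64(-104.5), np.float64(95.9)] divs [np.float64(-116.8), np.float64(-54.2), np.float64(68.7), np.float64(126.3), np.float64(-177.8), np.float64(5.3)]
[np.float64(-60.4), np.float64(-104.5), np.float64(-56.7), np.float64(-101.2), np.float64(94.4)] divs [np.float64(-115.8), np.float64(-53.3), np.float64(67.7), np.float64(125.4), np.float64(-177.8), np.float64(5.2)]
```

```bash
python3 -c "
from workcell import bot
print(bot.job_done())"
```

```text
the job is handed in; nothing more can be done
None
```

The loose nutmeg is in the nutmeg compartment, resting on the other three, and the lid is shut with its opening within about 2° of the middle of the blank sector. I handed the job in at about 19 s, and the result of the judging was not shown.

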